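Close up a stream logger's battery bay and hold its cover on the seal

TASK

First set the blue battery pack into the free rectangular nest of the grey logger base, all the way down, and let go of it. Then turn the red wing fastener until it stands lengthways along the base, in line with the slot of the orange cover, and then put the cover over the base so that the wing passes through the slot. Press the cover down against its springy seal until it is flush with the base all round, and finish while holding it pressed there with the gripper; leave the white can in its nest and the other things on the table where they are.

Things in the scene. Friction and masses are not known exactly. Their poses are not given: they have to be found in the camera images.
- base: Grey logger base plate lying fast on the table, 220 (x) x 120 (y) x 12 mm. Origin: centre of underside; x long axis, z up. On its centre line: red wing at x = -80, rectangular nest at x = +3, round nest (outer radius 22, 10 high) with the white can at x = +66. A black rubber seal inside three edges stands 5 mm proud. Lies on either side of the table, turned up to 0.3 rad.
- nest (a point): Centre of the floor of the rectangular nest, on the plate's upper face, 12 mm above the table; axes as the base. Inside 60 (x) x 38 (y) mm, black walls 5 mm thick and 10 mm high, yellow floor. The pack goes in with its long side along x (either way round).
- wing_top (a point): Centre of the top of the red wing fastener, 44 mm above the table. The wing is an upright flat tab 34 mm long (the point's x axis), 8 mm thick, 30 mm high, lower edge 14 mm above the table. It turns about the vertical through this point against small friction (0.03 N m) and stays where it is left.
- wing (a joint): Angle of the red wing, rad: 0 = tab lengthways along the base's x axis, in line with the slot; positive = turned anticlockwise seen from above. Turns from -1.6 to 1.6, starts between 0.9 and 1.4. More than about 0.2 off, the cover cannot pass over it.
- seal (a joint): How far the rubber seal is pressed down, m: 0 = standing 5 mm proud of the plate, 0.005 = level with it, cover flush. Its spring pushes up with 5 N at 0 and 10 N at 0.005; the cover's own weight (2 to 3 N) does not press it, and let go the cover rises again.
- pack: Blue battery pack with a white band, 56 (x) x 34 (y) x 40 mm high, about 0.14 kg, standing on the table between base and cover. Origin: centre of its underside; z up.
- cover: Orange cover, 220 (x) x 120 (y) mm, about 0.25 kg, upright on the table opposite the base. Origin: centre of the underside of its 4 mm flange; x long axis, z up. Hood 50 mm high from x = -42 to +98, y = -45 to +45, hollow (46 deep). Flush on the base its origin is 12 mm above the base's origin and its x axis along the base's x axis, not reversed. Balances near the grip rib.
- cover_grip (a point): Centre of the top of the black grip rib on the hood, 86 mm above the cover's underside, 15 mm along x from its origin. The rib is 60 (x) x 14 (y) mm and stands 36 mm above the hood; axes as the cover.
- cover_slot (a point): Centre of the slot through the flange, at its underside, x = -80 of the cover. Slot 42 mm long (along x) and 16 mm wide, with pale marks along both sides; the red wing passes through it.
- can: White desiccant can, 34 mm across, 30 mm high, already standing in the base's round nest; it stays there. Origin: centre of its underside.
- jar: Bystander: closed specimen jar with green lid, 48 mm across, 75 mm high, at the back. Origin: centre of underside.
- dish: Bystander: shallow glass dish, 90 mm across, 16 mm high, at the back. Origin: centre of underside.
- phone: Bystander: black phone lying flat, 150 x 72 x 8 mm, near the robot. Origin: centre of underside.
- marker: Bystander: pink marker pen lying flat, 130 mm long, 11 mm thick, near the robot. Origin: centre of underside.
- lens: Bystander: black hand lens lying flat, 60 mm across, 12 mm high, with a handle, at the back. Origin: centre of the lens's underside.
Not all that is in view belongs to the job. What is meant by the pack is not yellow, and is the larger of those in its own colour.

How it is judged (in metres and radians):
On the way, in this order (a step that is already met when the one before it is completed fails the run):
1. the pack is fully down in the rectangular nest and let go, the wing not yet turned into line (x of pack in the frame of nest between -0.004 and 0.004 m and y of pack in the frame of nest between -0.004 and 0.004 m and z of pack in the frame of nest below 0.003 m and angle between the x axis of pack and the x axis of base, either way round below 0.12 rad and angle between pack's own z axis and vertical below 0.06 rad and contact force between the fingers and pack below 0.2 N and value of joint wing above 0.4 rad), for 0.2 s.
2. the wing is turned into line with the base's long axis before the cover is on (value of joint wing between -0.18 and 0.18 rad and distance between cover_slot and base above 0.1 m), for 0.2 s.
At the end, for the whole second after the job is handed in: Fingers touch the cover (over 2 N) and hold it still and flush: within 2 mm of the plate, tilt under 0.03 rad, seal pressed over 3.2 mm, slot within 7 mm of the wing axis, 0.06 rad of the base; wing within 0.18 rad; pack within 4 mm in its nest, 3 mm of its floor; can upright in its nest (x of pack in the frame of nest between -0.004 and 0.004 m and y of pack in the frame of nest between -0.004 and 0.004 m and z of pack in the frame of nest below 0.003 m and angle between the x axis of pack and the x axis of base, either way round below 0.12 rad and angle between pack's own z axis and vertical below 0.06 rad and value of joint wing between -0.18 and 0.18 rad and z of cover in the frame of base below 0.014 m and angle between cover's own z axis and vertical below 0.03 rad and horizontal distance between cover_slot and wing_top below 0.007 m and angle between the x axis of cover and the x axis of base, either way round below 0.06 rad and value of joint seal above 0.0032 m and contact force between the fingers and cover above 2 N and linear speed of cover below 0.01 m/s and x of can in the frame of base between 0.06 and 0.072 m and angle between can's own z axis and vertical below 0.1 rad); the arm keeps its last pose, push and grip.
It fails at once if the white can is knocked out of its nest (angle between can's own z axis and vertical above 0.3 rad or distance of can from where it was at the start of the episode above 0.006 m).
It fails at once if a bystander on the table is shoved more than 30 mm (distance of any of jar, dish, phone, marker, lens from where it was at the start of the episode above 0.03 m).
It also fails if it takes over 67 s, if anything falls off the work surface, if the arm or the gripper's body presses on something with over 40 N, if the wrist force passes 120 N, or if a joint passes its speed limit or range.

ROBOT

A 6-joint arm with a two-finger parallel gripper is mounted at the origin on the work surface. World frame = base frame: x ahead of the robot, y to its left, z up, the work surface at z = 0. Lengths are in mm, angles in rad, forces in N, time in s.
With the tool pointing down it reaches from about 300 to 775 mm from the base axis. Payload 14.6 kg.
Tool frame: the origin (TCP) lies on the centre line of the jaws, within the pads' length; the fingertips stand 19 mm ahead of it and the grasp point (between the pads) is the TCP (bot.tip_reach is the distance from the TCP to the fingertips, in mm); y points along the fingers, x is the direction in which the jaws open and shut, and the axes are right-handed (so a half turn about y gives the same grasp; the last joint's range is limited). The gripper opens to 85 mm and grips with 20 to 120 N. Pads are 22 mm wide; open, the fingers measure 114 mm over their backs; the gripper's body (76 mm by 85 mm) begins 54 mm behind the grasp point. The pads swing forward as they close: fully open they stand 13 mm farther back than shut.
Start: joints at [1.101, 0.3, 1.521, -0, 1.321, -0.067], TCP at [215.594, 505.973, 250.281] pointing down, gripper open.
Joint ranges: [-3.03, 3.03], [-0.79, 2.21], [0.23, 2.52], [-1.04, 4.18], [0, 3.07], [-2.55, 2.55]. Speed limits (rad/s): [2.22, 2.22, 2.57, 3.14, 3.14, 3.14].

INTERFACE

Orientations are given as a unit quaternion [w, x, y, z].
In Python, from rig import bot gives the robot as it stands. Calls block until the motion is done:
- bot.move_to(position, orientation): joint-space move of the TCP to a pose.
- bot.servo_line(position, attitude=None, speed=150, until_force=None): straight line of the TCP; attitude=None keeps the orientation; speed is the mean speed in mm/s. With until_force (N) it stops when the force on the tool has changed by that much, and returns True; else False.
- bot.move_joints(angles): joint-space move.
- bot.move_gripper(opening, grip_force=None): finger opening in mm; grip_force is the grip in N (None keeps the last); returns when the fingers have stopped.
- bot.dwell(seconds).
- bot.ik(position, orientation): joint angles nearest the present ones, or None.
- bot.read_state(): the state.
- bot.read_camera(name): name is "scene" or "top" or "wrist"; returns a dict with "image" (480x640x3 uint8, blue, green, red), "depth" (480x640 float32, mm along the optical axis (not along the pixel's ray), 0 where there is no reading), "fovy" (degrees; the focal length in pixels is half the picture's height over the tangent of half this angle, whatever the lens; pixels are square), "cx", "cy" (the principal point, pixels), "eye" and "attitude" of the camera in the world; the wrist camera has in their place "mount" (4x4, takes a point from camera to tool coordinates, whose origin is the TCP and whose axes are the tool frame's). Camera axes: x right, y down, z forward; pixel columns grow to the right and rows downward; lengths in mm; the calibration is good to about 2 mm. A picture is of the moment at which its call begins: read the wrist's pose just before it.
A pose or a line that the arm cannot do raises bot.MotionError and nothing moves.
- bot.finish_job(): hands the job in, once; it reports no verdict.
The state is a dict: "clock": time; "joint_positions": joint angles; "qvel": joint speeds; "effort": joint torques, N m; "ee_pos": TCP position; "tool_rot": TCP orientation; "ft_force": force on the tool from outside, world axes, zero at the start; "moment": the same for the moment, N m; "grip_width": finger opening in mm.
Only numpy, scipy, OpenCV 4.12 (cv2) and the standard library are available. Lean on these libraries where they do the work, as an engineer would, in place of code of your own. Each camera call takes 0.05 s, during which the arm holds its last target. There are 200 camera calls.

## Working session

There is one attempt and no reset: what is moved stays moved. The work goes in short steps, each a Python script; the robot and the scene stay as the last script left them, time stands still between calls to the robot, and variables do not carry over. Pictures are saved under pics/ and viewed, about 8 in all and at most 12, crops included, and the job is handed in when it is done.

```bash
mkdir -p pics; ls; cat > h.py <<'E'
import numpy as np, cv2
from scipy.spatial.transform import Rotation as R
from rig import bot
def q2m(q):
    q=np.asarray(q,float)
    if q.shape==(3,3): return q
    return R.from_quat(q[[1,2,3,0]]).as_matrix()
def cam(name):
    s=bot.read_state(); c=bot.read_camera(name)
    f=240/np.tan(np.radians(c['fovy'])/2)
    if name=='wrist':
        M=np.array(c['mount'],float); Rt=q2m(s['tool_rot'])
        Rc=Rt@M[:3,:3]; e=Rt@M[:3,3]+np.array(s['ee_pos'])
    else: Rc=q2m(c['attitude']); e=np.array(c['eye'],float)
    c.update(f=f,R=Rc,e=e); return c
def ray(c,uv):
    uv=np.atleast_2d(np.asarray(uv,float)); 
    d=np.c_[(uv[:,0]-c['cx'])/c['f'],(uv[:,1]-c['cy'])/c['f'],np.ones(len(uv))]
    return d@c['R'].T
def onz(c,uv,z):
    d=ray(c,uv); return c['e']+d*((z-c['e'][2])/d[:,2])[:,None]
def cloud(c):
    v,u=np.mgrid[:480,:640]; d=ray(c,np.c_[u.ravel(),v.ravel()])
    return (c['e']+d*c['depth'].reshape(-1,1)).reshape(480,640,3)
def proj(c,P):
    p=(np.atleast_2d(P)-c['e'])@c['R']; return np.c_[p[:,0]/p[:,2]*c['f']+c['cx'],p[:,1]/p[:,2]*c['f']+c['cy']]
def down(yaw):
    # tool y? print-checked: orientation with jaw axis (tool x) at yaw
    return None
E
python3 - <<'E'
from h import *
s=bot.read_state(); print(s)
for n in ('scene','top','wrist'):
    c=cam(n); cv2.imwrite(f'pics/{n}0.png',c['image']); print(n,c['fovy'],c['cx'],c['cy'],c['e'],c['R'].round(3).tolist(),(c['depth']>0).mean())
print(q2m(s['tool_rot']).round(3),bot.tip_reach)
E
```

```text
pics
{'clock': 0.0, 'joint_positions': array([ 1.10139593e+00,  3.00476775e-01,  1.52160578e+00, -7.32896821e-06,
        1.32069176e+00, -6.66122275e-02]), 'qvel': array([-4.66409419e-04,  7.45653149e-04, -2.14756317e-04,  1.10049465e-03,
       -8.28525792e-05,  6.34339216e-04]), 'effort': array([-2.30348369e-04, -5.43503809e+01, -3.61790478e+01, -8.92051685e-05,
        4.03638973e-03,  8.19834781e-06]), 'ee_pos': array([215.502923  , 505.78453872, 249.70774002]), 'tool_rot': array([-0.58970277,  0.59012041,  0.38951523, -0.39023894]), 'ft_force': array([ 0.0993982 , -0.61094743, -0.22672556]), 'moment': array([-0.0259109 , -0.00888911,  0.0135397 ]), 'grip_width': 85.71425947466251}
scene 46.35014669630176 326.0017576146098 239.81475953557492 [1220.15907761  685.47933467  707.42044482] [[-0.712, 0.39, -0.584], [0.702, 0.375, -0.606], [-0.017, -0.841, -0.541]] 0.9928743489583334
top 43.01075983522371 331.4639696874871 230.13718073619708 [ 3.43129322e+02 -1.12125064e+00  1.17239566e+03] [[-0.019, -0.982, 0.186], [-1.0, 0.02, 0.003], [-0.007, -0.186, -0.983]] 0.9960481770833334
wrist 58.289796740594596 312.7815665595853 238.06034653995243 [138.0519421  539.66216124 373.71357356] [[0.392, 0.87, 0.298], [0.92, -0.371, -0.128], [-0.001, 0.324, -0.946]] 0.9959505208333334
[[ 0.392 -0.001 -0.92 ]
 [ 0.92  -0.001  0.392]
 [-0.001 -1.     0.   ]] 19.0
```

View pics/top0.png

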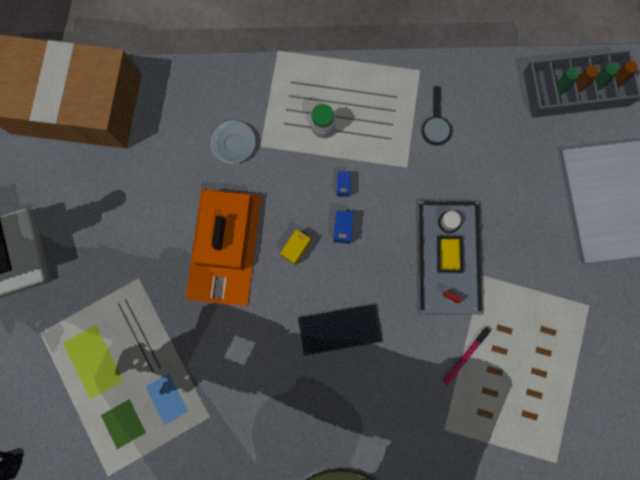

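View pics/scene0.png

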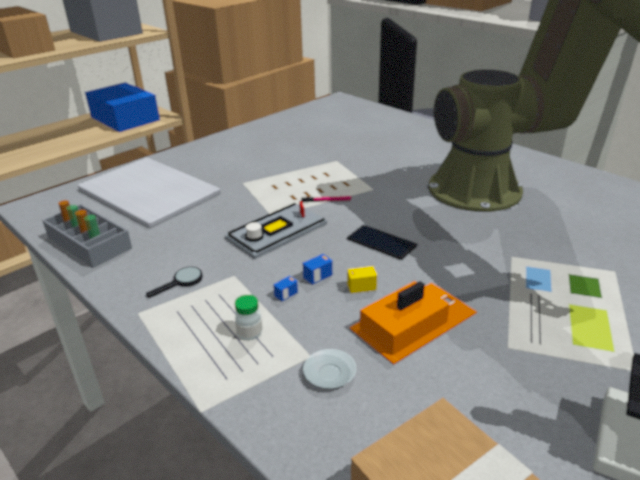

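In the top view the possible packs are the large blue block (344,226), the small blue one (344,183) and the yellow block (295,246). I choose the large blue one. The base is on the right, with the can at (451,220), the nest at (451,253) and the wing at (453,296). The cover is on the left, with its rib at (218,232) and slot at (218,287), and it points the same way as the base.

```bash
cat >> h.py <<'E'
def rect(P):
    """min-area rect of xy points: centre, long side, short side, angle of long side folded to (-pi/2,pi/2]"""
    (x,y),(w,h),a=cv2.minAreaRect(np.asarray(P[:,:2],np.float32)); a=np.radians(a)
    if w<h: w,h=h,w; a+=np.pi/2
    return np.array([x,y]),w,h,(a+np.pi/2)%np.pi-np.pi/2
def big(m,k=0):
    n,l,s,_=cv2.connectedComponentsWithStats(m.astype(np.uint8)); o=np.argsort(-s[1:,4]); return l==o[k]+1
def hsv(c): return cv2.split(cv2.cvtColor(c['image'],cv2.COLOR_BGR2HSV))
def Rd(yaw):
    """tool down, jaw axis (tool x) at world yaw -> quaternion wxyz"""
    x=np.array([np.cos(yaw),np.sin(yaw),0]);y=np.array([0,0,-1.]);M=np.c_[x,y,np.cross(x,y)]
    return R.from_matrix(M).as_quat()[[3,0,1,2]]
E
python3 - <<'E'
from h import *
c=cam('top');H,S,V=hsv(c);P=cloud(c)
def rep(n,m,zs=None):
    p=P[m]; print(n,m.sum(),'z pct',np.percentile(p[:,2],[5,50,95]).round(1),'rect',rect(p))
u=np.mgrid[:480,:640][1]; v=np.mgrid[:480,:640][0]
roi=lambda a,b,e,d:(u>a)&(u<b)&(v>e)&(v<d)
blue=(H>105)&(H<130)&(S>130)
b=big(blue&roi(300,400,150,260)); rep('pack',b); rep('packtop',b&(abs(P[...,2]-40)<4))
rep('small',big(blue&roi(300,400,150,260),1))
o=(H>3)&(H<18)&(S>150)&roi(170,280,170,320); rep('cover',big(o)); rep('hood',big(o&(P[...,2]>45)&(P[...,2]<58)))
rep('rib',big((P[...,2]>75)&roi(170,280,170,320)))
rep('flange',big(o&(P[...,2]<10)))
rep('red',big(((H<5)|(H>172))&(S>120)&roi(430,480,280,310)))
rep('yel',big((H>20)&(H<33)&(S>130)&roi(420,480,230,280)))
rep('can',big((S<60)&(V>140)&roi(430,470,200,240)))
# base by height
m=big((P[...,2]>7)&(P[...,2]<70)&roi(400,500,180,330)); rep('base',m)
s=bot.read_state()
for y in (0,np.pi/2,-np.pi/2): print(y,bot.ik([460,0,220],Rd(y)),bot.ik([400,-220,250],Rd(y)),bot.ik([400,220,250],Rd(y)))
E
```

```text
pack 514 z pct [32.8 40.5 44. ] rect (array([474.04348755, -10.46640205]), 262.3548889160156, 34.01142883300781, np.float64(-0.10387553305410435))
packtop 440 z pct [37.5 40.6 43.4] rect (array([565.34747314, -19.96220779]), 57.477481842041016, 33.675987243652344, np.float64(-0.1273519638534255))
small 304 z pct [22.5 31.2 35.4] rect (array([513.38305664, -18.63172531]), 341.3601379394531, 25.39847183227539, np.float64(-0.02822205070378736))
cover 6304 z pct [ 1.6 46.6 53.8] rect (array([507.75030518, 124.99822998]), 341.4765319824219, 235.4113006591797, np.float64(1.2573099090853255))
hood 3151 z pct [46.9 50.4 54.1] rect (array([563.50024414, 209.34683228]), 140.47610473632812, 90.72145080566406, np.float64(-0.12008259934194498))
rib 277 z pct [79.  85.5 89.5] rect (array([550.20916748, 211.16262817]), 59.184593200683594, 15.286733627319336, np.float64(-0.13315445923648994))
flange 2690 z pct [0.6 4.4 8.1] rect (array([537.17858887, 212.84725952]), 222.687255859375, 121.27653503417969, np.float64(-0.11648506818341176))
red 106 z pct [19.6 42.7 47.2] rect (array([ 429.80111694, -221
[... 759 characters left out ...]
2  1.77232632e+00 -4.44089210e-16
  1.27906994e+00  4.22583315e-01]
1.5707963267948966 [-7.96494070e-02  1.28195970e-01  1.80309046e+00 -4.44089210e-16
  1.21030623e+00 -1.65044573e+00] [-5.83103107e-01  9.01963914e-02  1.77232632e+00 -4.44089210e-16
  1.27906994e+00 -2.15389943e+00] [ 4.22583315e-01  9.01963914e-02  1.77232632e+00 -4.44089210e-16
  1.27906994e+00 -1.14821301e+00]
-1.5707963267948966 [-7.96494070e-02  1.28195970e-01  1.80309046e+00 -4.44089210e-16
  1.21030623e+00  1.49114692e+00] [-5.83103107e-01  9.01963914e-02  1.77232632e+00 -4.44089210e-16
  1.27906994e+00  9.87693220e-01] [ 4.22583315e-01  9.01963914e-02  1.77232632e+00 -4.44089210e-16
  1.27906994e+00  1.99337964e+00]
```

```bash
python3 - <<'E'
from h import *
bot.move_to([545,-20,200],Rd(np.pi/2-0.127)); print(bot.read_state()['clock'])
c=cam('wrist'); cv2.imwrite('pics/w_pack.png',c['image']);np.save('w_pack.npy',c)
bot.move_to([500,-223,220],Rd(np.pi/2-0.033)); print(bot.read_state()['clock'])
c=cam('wrist'); cv2.imwrite('pics/w_base.png',c['image']);np.save('w_base.npy',c)
E
```

```text
2.425
3.325
```

View pics/w_pack.png

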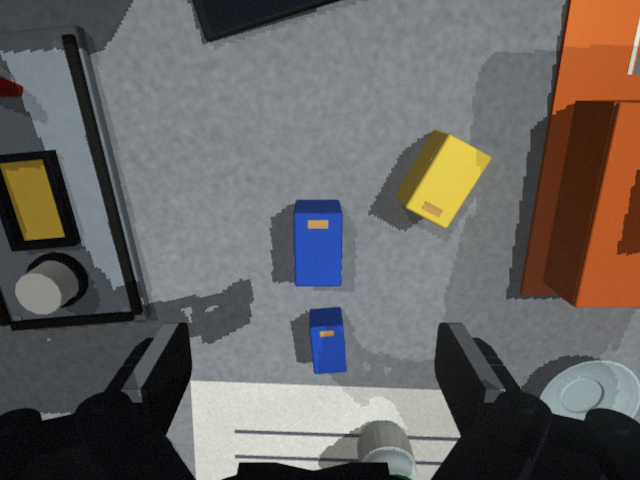

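View pics/w_base.png

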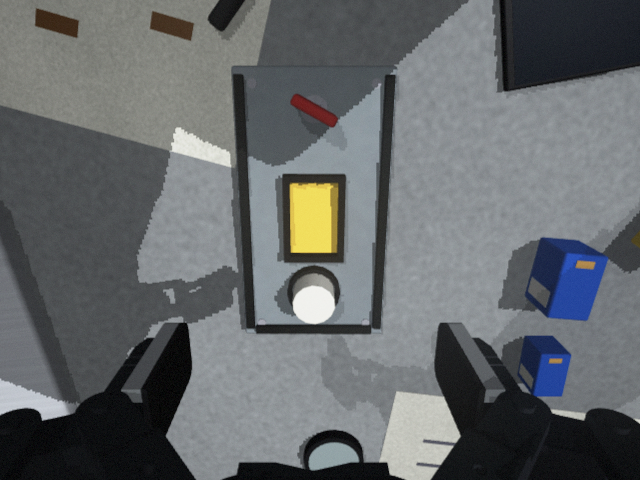

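The wrist view confirms the choice: the large blue pack is at (318,245) and the small one at (328,340). In the base view the free nest is at (315,218), the can at (314,300) and the red wing at (314,110).

```bash
python3 - <<'E'
from h import *
u=np.mgrid[:480,:640][1]; v=np.mgrid[:480,:640][0]
roi=lambda a,b,e,d:(u>a)&(u<b)&(v>e)&(v<d)
def plane(c,m,z): 
    vv,uu=np.nonzero(m); return onz(c,np.c_[uu,vv],z)
c=np.load('w_pack.npy',allow_pickle=True).item(); H,S,V=hsv(c);P=cloud(c)
m=big((S>120)&(H>105)&(H<130)&roi(270,370,180,297)); t=m&(P[...,2]>36)
print('pack z',np.percentile(P[t][:,2],[5,50,95]), m.sum(),t.sum()); print(rect(plane(c,t,40)))
print('bottom/top V', [int(np.median(V[r,305:335])) for r in (203,208,212,216,240,280)], [np.nanmedian(P[r,305:335,2]).round(1) for r in (203,208,212,216,240,280)])
c=np.load('w_base.npy',allow_pickle=True).item(); H,S,V=hsv(c);P=cloud(c)
y=big((H>20)&(H<33)&(S>120)&roi(270,360,165,270)); print('yellow',np.percentile(P[y][:,2],[5,50,95]),rect(plane(c,y,12)))
w=big((V<75)&roi(270,360,165,268)&~y); print('wall z',np.percentile(P[w][:,2],[5,50,95]),rect(plane(c,w,22)), rect(plane(c,w&(P[...,2]>19),22)))
r=big(((H<6)|(H>172))&(S>120)&roi(280,350,80,140)); t=r&(P[...,2]>39)
print('wing z',np.percentile(P[r][:,2],[5,50,95]),r.sum(),t.sum(),rect(plane(c,t,44)))
can=big((S<50)&(V>150)&roi(285,345,265,330)); t=can&(P[...,2]>38); q=plane(c,t,42); print('can',np.percentile(P[can][:,2],[5,50,95]),cv2.minEnclosingCircle(np.float32(q[:,:2])))
pl=big((P[...,2]>8)&roi(200,420,50,345)); print('base',rect(P[pl])); print('base z12',rect(plane(c,pl,12)))
s=big((V<60)&roi(225,262,70,335)); s2=big((V<60)&roi(360,402,70,335))
for k in (s,s2): print('seal',np.percentile(P[k][:,2],[5,50,95]),rect(plane(c,k,17)))
E
```

```text
pack z [39.08343573 40.39716006 41.57850443] 3862 3324
(array([566.53778076, -17.84978104]), 55.59220886230469, 33.539615631103516, np.float64(-0.12269329615855007))
bottom/top V [99, 100, 118, 177, 177, 178] [np.float64(12.6), np.float64(27.4), np.float64(38.4), np.float64(40.5), np.float64(40.6), np.float64(40.6)]
yellow [11.72314891 12.92624469 14.18788061] (array([ 513.13098145, -220.76654053]), 59.237674713134766, 38.86206817626953, np.float64(-0.03317220137997268))
wall z [14.20247827 22.24937539 23.55035999] (array([ 510.59933472, -221.01066589]), 70.46829986572266, 48.22896957397461, np.float64(-0.03412761042103796)) (array([ 510.99902344, -220.95646667]), 69.7144775390625, 47.96586608886719, np.float64(-0.03503960993633548))
wing z [38.97861422 44.05638568 45.41428377] 597 567 (array([ 428.68527222, -217.94104004]), 32.966552734375, 7.427104473114014, np.float64(1.0428693152139736))
can [12.81829281 42.21877087 43.50234432] ((575.398681640625, -224.27545166015625), 19.119199752807617)
base (array([ 508.97283936, -220.96101379]), 219.79737854003906, 120.266845703125, np.float64(-0.03577317765859789))
base z12 (array([ 508.77203369, -220.97631836]), 218.7845001220703, 120.73082733154297, np.float64(-0.03310961709435567))
seal [14.48958731 17.33699316 18.67851557] (array([ 507.78918457, -274.11358643]), 209.3725128173828, 12.994701385498047, np.float64(-0.015675632492315295))
seal [15.57947677 17.3839636  18.63386604] (array([ 509.66445923, -166.84356689]), 204.60250854492188, 7.428879737854004, np.float64(-0.03519420643761517))
```

```bash
python3 - <<'E'
from h import *
yw=np.pi/2-0.123; q=Rd(yw); p=np.array([566.5,-17.9])
bot.move_gripper(62,30)
bot.move_to([*p,110],q); bot.servo_line([*p,34],speed=80)
print('grip',bot.move_gripper(20,30),bot.read_state()['grip_width'])
bot.servo_line([*p,150],speed=120)
s=bot.read_state(); print(s['clock'],s['grip_width'],s['ee_pos'],s['ft_force'])
c=cam('wrist'); cv2.imwrite('pics/w_hand.png',c['image']);np.save('w_hand.npy',c)
H,S,V=hsv(c);P=cloud(c)
m=big((S>120)&(H>105)&(H<130)); 
# to tool frame
Rt=q2m(s['tool_rot']); T=(P-s['ee_pos'])@Rt
t=m&(T[...,1]<-2)
print('tool y top',np.percentile(T[t][:,1],[5,50,95]),t.sum(),m.sum())
vv,uu=np.nonzero(t); X=(onz(c,np.c_[uu,vv],s['ee_pos'][2]+6)-s['ee_pos'])@Rt
print('pack top in tool (x,z):',rect(X[:,[0,2]]), np.percentile(X[:,0],[1,99]),np.percentile(X[:,2],[1,99]))
E
```

```text
grip False 33.33978914327294
7.2833 33.59939818092833 [566.16092645 -17.86706722 149.15891444] [-0.08186541 -0.02089348 -1.9360492 ]
tool y top [-6.73023083 -5.79723524 -4.56532747] 14520 18080
pack top in tool (x,z): (array([1.07844162, 5.63263321]), 65.42768859863281, 33.969947814941406, np.float64(1.5704517137498404)) [-15.39079347  17.23600874] [-26.651585    28.33094923]
```

View pics/w_hand.png

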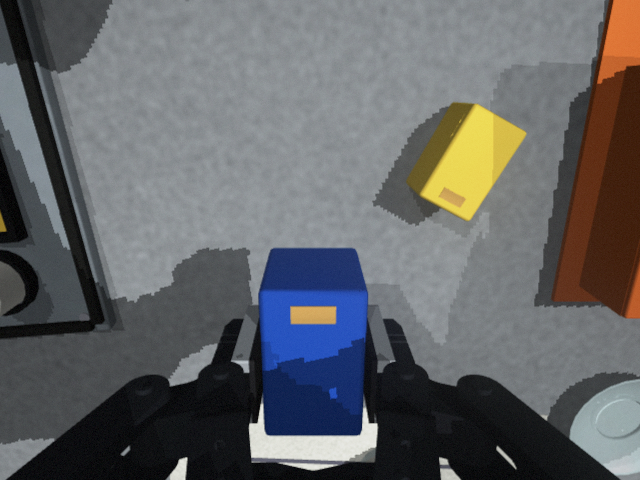

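```bash
python3 - <<'E'
from h import *
q=Rd(np.pi/2-0.0345)
bot.move_to([512,-222,130],q); bot.servo_line([512,-222,68],speed=80); bot.dwell(.2)
s=bot.read_state(); print(s['clock'],s['grip_width'],s['ee_pos'],s['ft_force'])
c=cam('wrist'); np.save('w_hov.npy',c)
cv2.imwrite('pics/w_hov.png',cv2.resize(c['image'][160:460,140:500],None,fx=2,fy=2))
print('ee->px',proj(c,[[512,-222,34],[511.2-30,-221,22]]))
E
```

```text
9.3167 33.39762555810336 [ 512.1853937  -222.09779888   68.4447706 ] [ 0.64525477 -0.0772491  -0.71635585]
ee->px [[310.67635671 306.57514187]
 [310.51794515 226.33751962]]
```

View pics/w_hov.png

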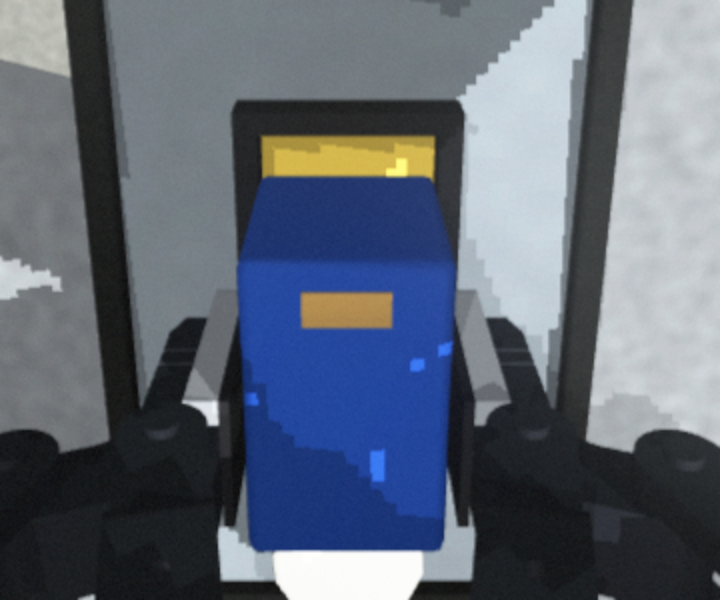

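```bash
python3 - <<'E'
from h import *
c=np.load('w_hov.npy',allow_pickle=True).item(); P=cloud(c)
k=lambda u,v:[140+u/2,160+v/2]
print('wall inner',onz(c,[k(262,136),k(435,136),k(348,136)],22))
print('wall outer',onz(c,[k(233,100),k(463,100)],22))
print('pack bottom edge',onz(c,[k(260,178),k(435,178),k(347,178)],34.4))
print(P[246:254,313,:].round(1).tolist()); print('floor z, wall z',P[237,313],P[222,313])
E
```

```text
wall inner [[ 481.35105073 -237.41835087   22.        ]
 [ 482.60124556 -201.54033442   22.        ]
 [ 481.97256312 -219.58222535   22.        ]]
wall outer [[ 473.43183276 -242.83537326   22.        ]
 [ 475.07152448 -195.8058909    22.        ]]
pack bottom edge [[ 486.05443487 -236.97756834   34.4       ]
 [ 487.24601325 -202.758704     34.4       ]
 [ 486.64684726 -219.96510871   34.4       ]]
[[493.1, -220.4, 13.2], [493.8, -220.4, 12.5], [485.2, -220.1, 37.1], [485.5, -220.1, 37.5], [485.3, -220.1, 39.2], [485.2, -220.1, 40.3], [485.4, -220.1, 40.9], [485.6, -220.1, 41.6]]
floor z, wall z [ 488.92716652 -220.23918807   13.10673632] [ 479.43819773 -219.90925171   21.74173839]
```

```bash
python3 - <<'E'
from h import *
c=np.load('w_hov.npy',allow_pickle=True).item(); P=cloud(c); H,S,V=hsv(c)
for v in range(244,302,4): print(v,P[v,300:328].mean(0).round(1),int(V[v,313]),end=' | ')
print()
for v in list(range(310,350,10))+list(range(420,440,2)): print(v,P[v,305:320].mean(0).round(1),int(V[v,313]),int(S[v,313]),end=' | ')
print('\ntop front edge',onz(c,[[313,160+262/2]],74.4),'top far',onz(c,[[313,160+550/2]],74.4))
E
```

```text
244 [ 492.4 -220.1   12.6] 212 | 248 [ 483.4 -220.    42.1] 96 | 252 [ 485.5 -219.9   40.8] 112 | 256 [ 483.5 -220.    50.1] 112 | 260 [ 485.5 -219.9   48.8] 109 | 264 [ 485.5 -219.9   52.6] 109 | 268 [ 485.5 -220.    56.1] 110 | 272 [ 485.4 -220.    59.8] 112 | 276 [ 485.4 -220.    63. ] 115 | 280 [ 485.5 -220.    66. ] 112 | 284 [ 485.4 -220.    69.2] 112 | 288 [ 485.4 -220.    72.1] 116 | 292 [ 486.1 -220.    73.5] 150 | 296 [ 487.1 -220.    74.2] 160 | 300 [ 488.4 -220.1   74.3] 155 | 
310 [ 491.7 -220.6   74.5] 180 142 | 320 [ 495.  -220.8   74.8] 173 140 | 330 [ 498.9 -220.9   74.2] 159 196 | 340 [ 497.4 -221.    82.3] 157 201 | 420 [ 533.4 -222.1   74.5] 124 193 | 422 [ 534.4 -222.2   74.4] 123 195 | 424 [ 535.1 -222.2   74.5] 122 194 | 426 [ 536.  -222.2   74.4] 119 199 | 428 [ 536.8 -222.3   74.5] 121 198 | 430 [ 537.7 -222.3   74.4] 121 198 | 432 [ 538.7 -222.3   74.3] 119 197 | 434 [ 539.7 -222.4   74.1] 115 202 | 436 [ 570.6 -223.5   42.6] 245 1 | 438 [ 571.9 -223.6   42.4] 252 1 | 
top front edge [[ 485.31343002 -220.11650097   74.4       ]] top far [[ 539.89585581 -222.01689868   74.4       ]]
```

```bash
python3 - <<'E'
from h import *
bot.servo_line([510.5,-221.75,68],speed=60)
h=bot.servo_line([510.5,-221.75,46.3],speed=25,until_force=8)
s=bot.read_state(); print(h,s['clock'],s['grip_width'],s['ee_pos'],s['ft_force'])
E
```

```text
True 10.4417 33.74968388909884 [ 510.28287118 -221.64313238   46.49210259] [-0.78380141  0.2866313   5.71508805]
```

```bash
python3 - <<'E'
from h import *
bot.move_gripper(50); bot.servo_line([510.5,-221.75,120],speed=120); bot.dwell(.1)
bot.move_to([480,-221,190],Rd(np.pi/2-0.0345)); bot.dwell(.2)
s=bot.read_state(); print(s['clock'],s['ee_pos'])
c=cam('wrist'); np.save('w_n.npy',c); cv2.imwrite('pics/w_n.png',c['image'])
P=cloud(c);H,S,V=hsv(c)
b=big((H>105)&(H<130)&(S>120)&(abs(P[...,0]-510)<60)&(abs(P[...,1]+221)<60)); t=b&(P[...,2]>45)
vv,uu=np.nonzero(t); print('pack z',np.percentile(P[t][:,2],[5,50,95]),rect(onz(c,np.c_[uu,vv],52)))
r=big(((H<6)|(H>172))&(S>120)&(abs(P[...,0]-428)<40)&(abs(P[...,1]+218)<40)); t=r&(P[...,2]>40); vv,uu=np.nonzero(t)
print('wing',np.percentile(P[t][:,2],[5,50,95]),rect(onz(c,np.c_[uu,vv],44)))
E
```

```text
12.225 [ 479.83431677 -220.76183201  188.70592686]
pack z [50.7496815 52.3821332 53.4647519] (array([ 509.79772949, -220.78039551]), 57.261268615722656, 33.88764572143555, np.float64(-0.03506011627673011))
wing [42.3886343  44.14592211 45.48206248] (array([ 428.39474487, -217.95803833]), 32.98914337158203, 7.698929786682129, np.float64(1.0497648384874338))
```

View pics/w_n.png

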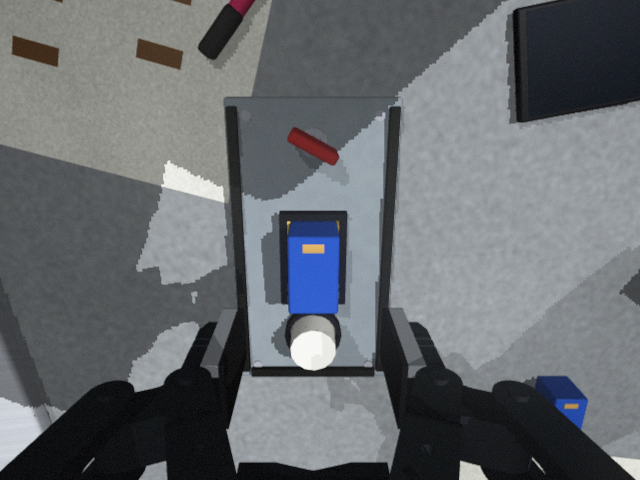

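```bash
python3 - <<'E'
from h import *
w=np.array([428.8,-218.1]); a=1.047
q=Rd(a-np.pi/2); bot.move_gripper(36,25)
bot.move_to([*w,110],q); bot.servo_line([*w,39],speed=100,until_force=15)
print(bot.read_state()['ee_pos']); bot.move_gripper(2,25); s=bot.read_state(); print(s['clock'],s['grip_width'],s['ft_force'])
j=bot.ik([*w,39],Rd(-0.035-np.pi/2)); print(j-s['joint_positions'])
bot.move_to([*w,39],Rd(-0.035-np.pi/2)); bot.dwell(.2); s=bot.read_state(); print(s['clock'],s['ft_force'],s['moment'],s['ee_pos'])
bot.move_gripper(36); bot.servo_line([*w,130],speed=120); bot.dwell(.2)
s=bot.read_state(); print(s['clock'],s['ee_pos'])
bot.move_to([400,-150,250],Rd(-np.pi/2)) 
bot.dwell(.2); c=cam('wrist');np.save('w_w.npy',c); cv2.imwrite('pics/w_w.png',c['image'])
P=cloud(c);H,S,V=hsv(c)
r=big(((H<6)|(H>172))&(S>120)&(abs(P[...,0]-428)<40)&(abs(P[...,1]+218)<40)); t=r&(P[...,2]>40); vv,uu=np.nonzero(t)
print('wing',np.percentile(P[t][:,2],[5,50,95]),rect(onz(c,np.c_[uu,vv],44)))
E
```

```text
[ 429.07575026 -218.26677736   39.46716009]
15.5333 7.161667601260272 [ 4.29543792 -2.65058538  2.6951331 ]
[-1.94380454e-05  7.80901590e-04  9.72893129e-04 -7.58213323e-05
  5.75347384e-04  1.08198001e+00]
16.7417 [ 6.63151361 -4.72768131  1.53554198] [-0.66472849 -1.0488302  -0.01290051] [ 429.72894282 -218.7684868    39.65860032]
18.2333 [ 428.57033565 -218.00101181  129.38045352]
wing [42.30060756 44.13445989 45.60770546] (array([ 429.43008423, -217.10700989]), 32.74020767211914, 8.400588989257812, np.float64(-0.05457695916732064))
```

```bash
python3 - <<'E'
from h import *
bot.move_to([535,211,240],Rd(np.pi/2-0.125)); bot.dwell(.2)
s=bot.read_state(); print(s['clock'],s['ee_pos'])
c=cam('wrist');np.save('w_c.npy',c); cv2.imwrite('pics/w_c.png',c['image'])
P=cloud(c);H,S,V=hsv(c); Z=P[...,2]; near=(abs(P[...,0]-540)<140)&(abs(P[...,1]-211)<90)
def pl(m,z): vv,uu=np.nonzero(m); return rect(onz(c,np.c_[uu,vv],z))
t=big(near&(Z>82)&(Z<91)); print('rib',np.percentile(Z[t],[5,50,95]),pl(t,86))
o=(H>3)&(H<18)&(S>120)&near
t=big(o&(Z>46)&(Z<54)); print('hood',np.percentile(Z[t],[5,50,95]),pl(t,50))
t=big(o&(Z>1)&(Z<8)); print('flange',np.percentile(Z[t],[5,50,95]),pl(t,4))
E
```

```text
21.25 [535.09299059 210.64828638 240.09622667]
rib [84.0220138  86.17423791 87.48713066] (array([552.06970215, 213.10914612]), 59.234764099121094, 13.546249389648438, np.float64(-0.11491966209466309))
hood [49.28925344 50.48455419 51.64956509] (array([565.67211914, 211.50091553]), 139.98619079589844, 89.68463134765625, np.float64(-0.12192271049713543))
flange [3.1674147  4.47261231 5.75669122] (array([534.66375732, 215.30435181]), 212.76181030273438, 120.22465515136719, np.float64(-0.12125558864407093))
```

View pics/w_c.png

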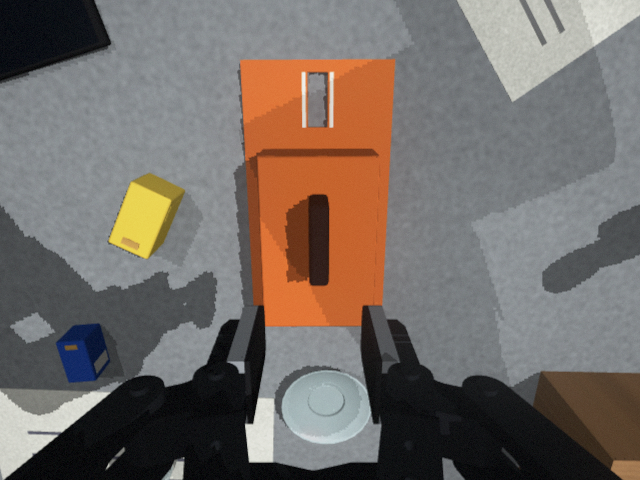

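The cover view shows the rib at (318,240) and the slot at (318,99). Both heights and sizes match the description.

```bash
python3 - <<'E'
from h import *
q=Rd(np.pi/2-0.121); p=[552.3,212.3]
bot.move_gripper(40,70); bot.move_to([*p,140],q); print(bot.servo_line([*p,75],speed=100,until_force=12)); 
bot.move_gripper(5,70); s=bot.read_state(); print(s['clock'],s['grip_width'],s['ee_pos'],s['ft_force'])
bot.servo_line([*p,170],speed=100); s=bot.read_state(); print(s['clock'],s['grip_width'],s['ee_pos'],s['ft_force'],s['moment'])
q2=Rd(np.pi/2-0.035)
bot.servo_line([540,0,172],attitude=Rd(np.pi/2-.08),speed=200); bot.servo_line([524,-222,172],attitude=q2,speed=200); bot.dwell(.3)
s=bot.read_state(); print(s['clock'],s['grip_width'],s['ee_pos'],s['ft_force'],s['moment'])
c=cam('wrist');np.save('w_h1.npy',c); cv2.imwrite('pics/w_h1.png',c['image'])
P=cloud(c); 
for k in [(100,250),(100,380),(300,250),(300,380)]: print(k,P[k].round(1))
E
```

```text
False
23.1583 12.849399012268144 [552.70093808 212.47298339  75.85297982] [-1.47328005 -0.86466429  6.83684782]
24.2583 13.039349237285636 [552.02984822 212.17609447 169.23172683] [ 0.86841651  0.32750882 -1.25074364] [ 0.05810845 -0.04445014  0.02339497]
27.0417 12.58154908332859 [ 524.1191522  -221.6123921   172.06857976] [ 0.90393475 -0.27180703 -2.16679189] [-6.79640703e-05 -7.96517232e-03  4.12185794e-02]
(100, 250) [ 442.8 -244.8  101.7]
(100, 380) [ 444.8 -188.7   99.7]
(300, 250) [ 515.3 -244.5  147.1]
(300, 380) [ 517.3 -194.4  146.5]
```

View pics/w_h1.png

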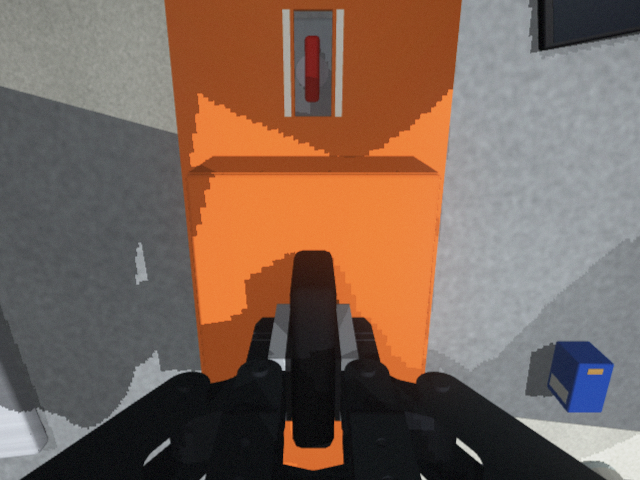

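```bash
cat >> h.py <<'E'
def slotwing(c,s,off=75):
    P=cloud(c);H,S,V=hsv(c);u=np.mgrid[:480,:640][1];v=np.mgrid[:480,:640][0]
    zt=s['ee_pos'][2]-off+4; roi=(u>230)&(u<390)&(v<145)
    w=(S<60)&(V>150)&roi&(P[...,2]>zt-8); ls=[big(w,0),big(w,1)]; r=[]
    for l in ls: vv,uu=np.nonzero(l); r.append(rect(onz(c,np.c_[uu,vv],zt)))
    red=big(((H<6)|(H>172))&(S>120)&roi&(P[...,2]<50)&(P[...,2]>41)); vv,uu=np.nonzero(red)
    W=rect(onz(c,np.c_[uu,vv],44)); print('marks',r,'wing',W); print('slot',(r[0][0]+r[1][0])/2,'wing',W[0],'d',W[0]-(r[0][0]+r[1][0])/2)
    o=(H>3)&(H<18)&(S>120)
    for n,m in (('hood',o&(abs(P[...,2]-zt-46)<6)&(v>185)&(v<300)),('flange',o&(abs(P[...,2]-zt)<6)&(v<145))):
        p=P[m]; print(n,m.sum(),np.linalg.lstsq(np.c_[p[:,:2]-p[:,:2].mean(0),np.ones(len(p))],p[:,2],rcond=None)[0].round(4))
E
python3 - <<'E'
from h import *
c=np.load('w_h1.npy',allow_pickle=True).item(); slotwing(c,bot.read_state())
E
```

```text
marks [(array([ 429.91210938, -206.47175598]), 40.96220779418945, 2.8012020587921143, np.float64(-0.0348404054867979)), (array([ 429.35604858, -228.4427948 ]), 41.3830680847168, 2.7943878173828125, np.float64(-0.03477009803401998))] wing (array([ 428.89111328, -218.10632324]), 33.042510986328125, 7.2332072257995605, np.float64(-0.030925958158545264))
slot [ 429.63407898 -217.45727539] wing [ 428.89111328 -218.10632324] d [-0.7429657  -0.64904785]
hood 25572 [-1.200000e-03 -5.000000e-04  1.466571e+02]
flange 35211 [-2.000000e-04 -3.000000e-04  1.006683e+02]
```

```bash
python3 - <<'E'
from h import *
bot.servo_line([523.4,-222.4,128],speed=80); bot.dwell(.3)
s=bot.read_state(); print(s['clock'],s['ee_pos'],s['ft_force']); c=cam('wrist'); slotwing(c,s,75.8)
E
```

```text
28.0917 [ 523.50161881 -222.43908426  128.34198822] [-0.53131211  0.61394892 -1.35280251]
marks [(array([ 428.72439575, -229.2593689 ]), 41.54084396362305, 2.8244516849517822, np.float64(-0.03512283372040059)), (array([ 429.50588989, -207.21932983]), 41.538509368896484, 2.813615560531616, np.float64(-0.03536797769874234))] wing (array([ 428.74145508, -217.84075928]), 33.020172119140625, 7.593120098114014, np.float64(-0.041288850592261284))
slot [ 429.11514282 -218.23934937] wing [ 428.74145508 -217.84075928] d [-0.37368774  0.39859009]
hood 25558 [-4.000000e-04 -7.000000e-04  1.029116e+02]
flange 35222 [ 4.00000e-04 -7.00000e-04  5.69006e+01]
```

```bash
python3 - <<'E'
from h import *
X,Y=523.1,-222.1
for z in (100,93.5,91,89,88):
    h=bot.servo_line([X,Y,z],speed=30,until_force=18); bot.dwell(.1); s=bot.read_state()
    print(z,h,round(s['clock'],2),s['ee_pos'].round(2),s['ft_force'].round(2),s['moment'].round(2),round(s['grip_width'],2))
    if h: break
E
```

```text
100 False 29.32 [ 523.18 -222.12  100.21] [ 0.72 -0.4  -2.03] [-0.   -0.02  0.03] 13.13
93.5 False 29.79 [ 523.05 -222.08   93.43] [-0.66 -0.74 -1.66] [0.01 0.04 0.01] 12.96
91 False 30.14 [ 523.27 -222.17   91.37] [-0.93  0.87  3.11] [0.06 0.13 0.05] 13.07
89 False 30.49 [ 523.28 -222.2    89.39] [-0.97  0.93  5.87] [0.14 0.27 0.05] 12.91
88 False 30.84 [ 523.3  -222.2    88.47] [-1.8   0.41  6.74] [ 0.2   0.24 -0.01] 12.73
```

```bash
python3 - <<'E'
from h import *
X,Y=523.1,-222.1
for z in (87.4,86.9,86.4,86,85.6,85.2,84.8):
    bot.servo_line([X,Y,z],speed=20); bot.dwell(.25); s=bot.read_state()
    print(z,round(s['clock'],2),s['ee_pos'].round(2),s['ft_force'].round(2),s['moment'].round(2),round(s['grip_width'],2))
    if s['ft_force'][2]>16: break
c=cam('wrist'); np.save('w_f.npy',c); cv2.imwrite('pics/w_f.png',c['image']); cv2.imwrite('pics/scene_f.png',cam('scene')['image'][150:330,150:450])
slotwing(c,s,75.8)
E
```

```text
87.4 31.34 [ 523.29 -222.19   87.92] [-2.43  0.18  7.95] [ 0.15  0.3  -0.01] 12.83
86.9 31.84 [ 523.27 -222.2    87.85] [-4.21  1.94 12.4 ] [ 0.35  0.77 -0.01] 12.83
86.4 32.34 [ 523.26 -222.22   87.83] [-7.89  3.92 18.58] [0.56 1.23 0.02] 13.01
marks [(array([ 428.50650024, -228.98846436]), 41.5345344543457, 2.7992238998413086, np.float64(-0.03524693702719883)), (array([ 419.30889893, -206.59587097]), 21.56904411315918, 2.7968597412109375, np.float64(-0.03897789255634532))] wing (array([ 428.75341797, -217.91886902]), 33.054237365722656, 7.442867279052734, np.float64(-0.030036994986677))
slot [ 423.90769958 -217.79216766] wing [ 428.75341797 -217.91886902] d [ 4.84571838 -0.12670135]
hood 25556 [ 1.0000e-04 -1.0000e-04  6.2439e+01]
flange 35213 [ 3.00000e-04 -1.00000e-04  1.63992e+01]
```

View pics/w_f.png

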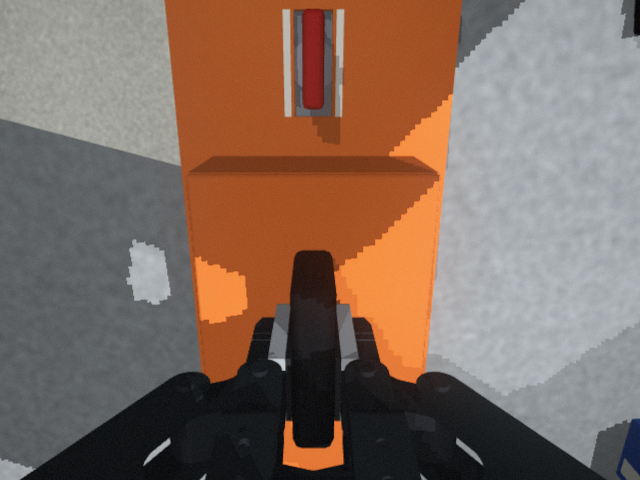

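```bash
python3 - <<'E'
from h import *
bot.dwell(.3); s=bot.read_state(); print(s['clock'],s['ee_pos'],s['ft_force'],abs(s['qvel']).max()); bot.finish_job()
E
```

```text
32.7417 [ 523.24872967 -222.20068293   87.79355843] [-8.06808342  3.58472086 18.4528248 ] 0.0017216495071500696
the job is handed in; nothing more can be done
```

I handed the job in at 32.7 s. The cover was over the base and held pressed, with the gripper pushing down at about 18 N. `finish_job` gives no verdict, so success rests on the checks below.

- **Pack:** The larger blue block went into the nest. Its top measured 52.4 mm, and 52 mm is fully down. In the same view its centre was about 1–2 mm short of the nest centre in x and under 0.5 mm off in y. I let go of it before touching the wing.
- **Wing:** I gripped it and turned it into line. The looks after the turn put it within about 0.02 rad of the base axis.
- **Cover:** The arm met a hard stop at a tool height of 87.8 mm, which is where flush was expected. The flange top measured 16.4 mm (16 mm expected), with no measurable tilt and the wing through the slot.
- **One disagreement:** The last automatic slot check gave a 4.8 mm offset in x. Half of the slot's right mark was in shadow, so I disregarded that figure. The left mark puts the slot within about 0.3 mm of the wing in x, and the check before the final descent gave about 0.5 mm overall.
- **Not rechecked:** I did not look again at the can under the cover. It was upright in its nest in the picture taken just after the pack went in. I also did not measure the bystanders again.

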